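# Close a flow-cell stack with its end plate in the corner jig

## Robot

A 6-joint arm with a two-finger parallel gripper is mounted at the origin on the work surface. World frame = base frame: x ahead of the robot, y to its left, z up, the work surface at z = 0. Lengths are in m, angles in rad, forces in N, time in s.
With the tool pointing down it reaches from about 0.35 to 0.925 m from the base axis. Payload 6.4 kg.
Tool frame: the origin (TCP) lies at the very end of the fingers, on their centre line; the grasp point (between the pads) lies 19 mm behind it; x points along the fingers, z is the direction in which the jaws open and shut, and the axes are right-handed (so a half turn about x gives the same grasp; the last joint's range is limited). The gripper opens to 94 mm and grips with 3 to 60 N. Pads are 16 mm wide; open, the fingers measure 119 mm over their backs; the gripper's body (75 mm by 177 mm) begins 78 mm behind the grasp point.
Start: joints at [0.973, 0.245, 1.558, -0, 1.339, -0.174], TCP at [0.267, 0.593, 0.168] pointing down, gripper open.
Joint ranges: [-3.13, 3.13], [-1.02, 2.26], [0.13, 2.54], [-0.95, 4.09], [0.21, 2.88], [-2.74, 2.74]. Speed limits (rad/s): [2.57, 2.57, 3.14, 3.14, 3.14, 3.14].

## Interface

Orientations are given as [roll, pitch, yaw] about the fixed x, y, z axes, in that order (R = Rz(yaw) Ry(pitch) Rx(roll)).
In Python, from cell import readout, imaging, ticket gives the robot as it stands. The module is installed in compiled form; this text tells all that it offers.
- The arm moves only by the tool servo_tool, never from a script. Its argument "commands" is a list of rows, each a list of 4 numbers: the shift along the tool's x, y, z in units of 40 mm (1.0 is 40 mm), then the turn about the tool's x in units of 5 degrees (1.0 is 5 degrees). A call has 1 to 12 rows; each row is the pose to reach, as a shift and turn from the pose commanded when the call began, along the tool's axes at that moment; what a row does not reach only later rows make up. A row lasts 1/10 s, in which the tool goes at most 50 mm and 8.59 degrees, less where a joint would pass 70% of its speed; a pose out of reach is approached as far as the arm can. A call with a gripper value outside its range is refused whole. "fingers" is the finger opening in mm, from 0 to 94, set as the call begins (left out, the last holds). The fingers move at their own pace and stop on an object; the grip force is fixed at half the most. Time passes only in rows, so rows that repeat a pose let the fingers close. It gives the time, the measured TCP pose, the force and the opening at its end, in the units of the state.
- readout.get_state(): the state, without advancing time (a new reading comes with each control period).
- imaging.grab_frame(name): name is "scene" or "top" or "wrist"; returns a dict with "img" (480x640x3 uint8, red, green, blue), "depth" (480x640 float32, m along the optical axis (not along the pixel's ray), 0 where there is no reading), "mtx" (3x3 intrinsics, pixels), "D" ([k1, k2, p1, p2, k3] as OpenCV has them; the pictures are not rectified), "origin" and "attitude" of the camera in the world; the wrist camera has in their place "T_tool_cam" (4x4, takes a point from camera to tool coordinates, whose origin is the TCP and whose axes are the tool frame's). Camera axes: x right, y up, looking along -z (the intrinsics and any distortion apply to the point x, -y, -z); pixel columns grow to the right and rows downward; lengths in m; the calibration is good to about 2 mm. A picture is of the moment at which its call begins: read the wrist's pose just before it.
- ticket.hand_in(): hands the job in, once; it reports no verdict.
The state is a dict: "t": time; "joint_positions": joint angles; "joint_vel": joint speeds; "joint_torque": joint torques, N m; "ee_pos": TCP position; "tool_rot": TCP orientation; "force": force on the tool from outside, world axes, zero at the start; "moment": the same for the moment, N m; "finger_gap": finger opening in m.
Only numpy, scipy, OpenCV 4.12 (cv2) and the standard library are available. Lean on these libraries where they do the work, as an engineer would, in place of code of your own. Each camera call takes 0.05 s, during which the arm holds its last target. There are 200 camera calls.

## Task

On the bench a half-built flow-cell stack sits in the corner of an assembly jig. Pick the loose aluminium end plate that has the same outline as that stack, lay it flat on top with its long edge along the long-side fence, and slide it up to both fences so that it closes the stack squarely (within about a centimetre of each fence), then let go. Leave the smaller square plate and the narrow clamp bar where they lie.

Things in the scene. Friction and masses are not known exactly. Their poses are not given: they have to be found in the camera images.
- end_plate_mid (a point): The end plate to place: loose flat rectangular aluminium plate, 130 mm long (its x), 60 mm wide (its y), 16 mm thick, about 0.3 kg, six small dark holes, flat on the bench. The point is its centre, half-way up. A half turn makes no difference. Its sides are plain: grip it from above across its 60 mm width at mid-length.
- seat (a point): Where the end plate goes: centre of the top face (130 x 60 mm, 40 mm above bench) of the dark-topped stack fixed in the pale jig. x: along it to the short-side fence (face x=+65, one block, y -22 to 22); y: to the long-side fence (face y=+30, two blocks with a 66 mm finger gap at mid-length, open behind); z up. Fences 16 mm thick, 14 mm above this face. Home: plate centre 8 mm above, axes parallel.
- square_plate_mid (a point): Bystander: a loose square aluminium plate, 60 x 60 x 16 mm, with four dark holes, lying flat on the bench. The point is its centre, half-way up. Too short for this stack; leave it.
- clamp_bar_mid (a point): Bystander: a loose narrow aluminium clamp bar, 130 mm long (x), 25 mm wide (y), 16 mm thick, with two dark holes, lying flat on the bench. The point is its centre, half-way up. Leave it.
Mind the look-alikes: they are no part of the job. Leave any yellow look-alike of the part that bears seat alone.

How it is judged:
By the outcome, as a careful person would: the job done as asked, in the order asked, and still so for the second after the job is handed in, with the robot touching nothing.
It also fails if it takes over 38 s, if anything falls off the work surface, if the arm or the gripper's body presses on something with over 40 N, if the wrist force passes 120 N, or if a joint passes its speed limit or range.

## Working session

There is one attempt and no reset: what is moved stays moved. The work goes in short steps, Python scripts to look and compute and a tool call to move; the robot and the scene stay as the last step left them, time stands still between calls to the robot, and variables do not carry over. Pictures are saved under pics/ and viewed, about 8 in all and at most 12, crops included, and the job is handed in when it is done.

Besides the shell and the picture viewer there is one more tool, called by a JSON object that holds its "op" and its "data". servo_tool: Moves the arm, as the interface text tells. Its arguments: {"type":"object","properties":{"commands":{"type":"array","items":{"type":"array","items":{"type":"number"}}},"fingers":{"type":"number"}},"required":["commands"]}

```bash
mkdir -p pics; cat > h.py <<'E'
import numpy as np, cv2
from scipy.spatial.transform import Rotation as R
from cell import readout, imaging, ticket
def att(a):
    a=np.array(a,float)
    if a.shape==(3,3): return a
    return R.from_euler('xyz',a).as_matrix() if a.size==3 else R.from_quat(a).as_matrix()
def grab(n):
    s=readout.get_state(); f=imaging.grab_frame(n)
    T=np.eye(4)
    if n=='wrist':
        T[:3,:3]=att(s['tool_rot']);T[:3,3]=s['ee_pos'];T=T@np.array(f['T_tool_cam'])
    else: T[:3,:3]=att(f['attitude']);T[:3,3]=f['origin']
    f['T']=T; return f
def cloud(f):
    v,u=np.mgrid[0:480,0:640]
    p=cv2.undistortPoints(np.stack([u,v],-1).reshape(-1,1,2).astype(np.float64),np.array(f['mtx']),np.array(f['D'])).reshape(480,640,2)
    d=f['depth'].astype(float)
    P=np.stack([p[...,0]*d,-p[...,1]*d,-d],-1)
    W=P@f['T'][:3,:3].T+f['T'][:3,3]; W[d==0]=np.nan
    return W
def save(n,im): cv2.imwrite('pics/'+n,im[...,::-1])
E
python3 - <<'E'
from h import *
print(readout.get_state())
for n in('scene','top'):
    f=grab(n); save(n+'.png',f['img']); np.savez(n,W=cloud(f),img=f['img']); print(n,f['origin'],f['attitude'],f['D'])
E
```

```text
{'t': 0.0, 'joint_positions': array([ 9.72901013e-01,  2.45823115e-01,  1.55898863e+00, -8.96115321e-06,
        1.33866633e+00, -1.74122636e-01]), 'joint_vel': array([ 3.51718001e-05, -2.64151023e-04, -1.30977882e-03, -1.39292163e-03,
       -8.01778730e-05, -6.85321121e-04]), 'joint_torque': array([-5.98654624e-04, -4.15838742e+01, -3.14596331e+01,  6.84093637e-02,
        3.31732014e-02, -1.41924093e-04]), 'ee_pos': array([0.26691764, 0.59194906, 0.16735328]), 'tool_rot': array([ 2.9720933 ,  1.56891088, -2.16406629]), 'force': array([-0.40852249, -0.5094716 ,  0.50531967]), 'moment': array([ 0.01222704,  0.00744841, -0.00858752]), 'finger_gap': 0.09402614548018803}
scene [ 1.10951321 -0.26279098  1.08183922] [ 0.56646721 -0.01026759  1.17259919] [-0.15530917  0.          0.          0.          0.        ]
top [0.44780178 0.00565822 1.06138668] [ 0.05853947 -0.0091287  -1.57703107] [0.01240154 0.         0.         0.         0.        ]
```

View pics/top.png

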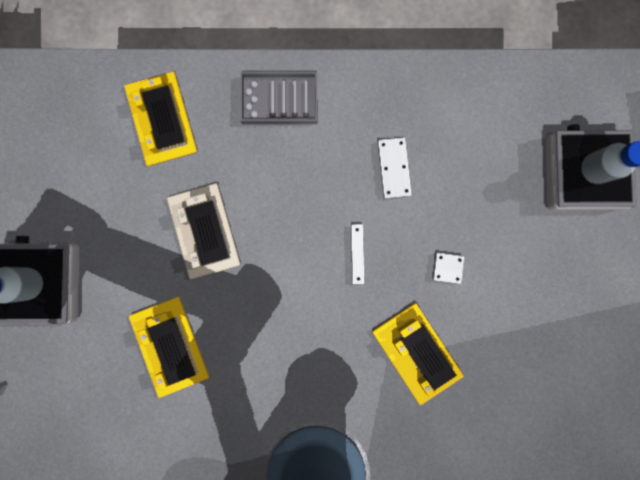

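View pics/scene.png

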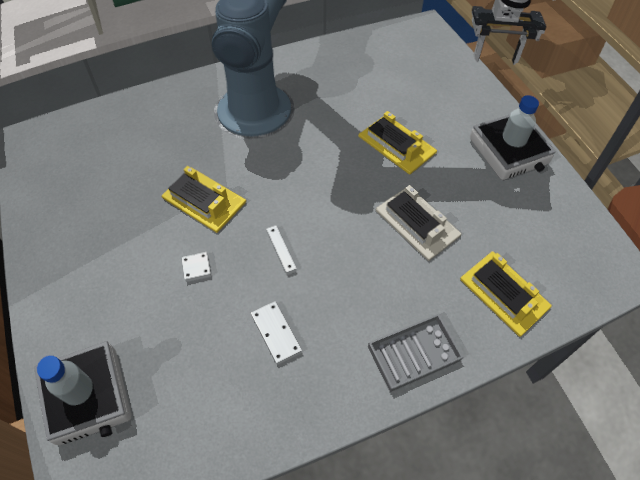

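Plate candidates in the top picture are the end plate (395,167, six holes), clamp bar (357,253) and square plate (449,267). Seat candidates are the pale jig (203,230) and the yellow ones (160,118), (168,347) and (418,353). I choose the six-hole plate and the pale jig, and will measure both and check them in a crop.

```bash
python3 - <<'E'
from h import *
z=np.load('top.npz');W=z['W'];img=z['img']
a=cv2.resize(img[175:285,160:250],None,fx=5,fy=5,interpolation=cv2.INTER_CUBIC)[:550]
b=cv2.resize(img[130:205,370:420],None,fx=5,fy=5,interpolation=cv2.INTER_CUBIC)
c=np.zeros((550,a.shape[1]+b.shape[1],3),np.uint8);c[:,:a.shape[1]]=a;c[:b.shape[0],a.shape[1]:]=b
save('crop1.png',c)
def rect(n,sl,lo,hi):
    w=W[sl].reshape(-1,3); w=w[(w[:,2]>lo)&(w[:,2]<hi)]
    r=cv2.minAreaRect((w[:,:2]*1000).astype(np.float32)); print(n,len(w),r,np.median(w[:,2]))
    return w
rect('plate',np.s_[130:205,370:420],.010,.025)
rect('seat',np.s_[175:285,160:250],.034,.046)
f=rect('fences',np.s_[175:285,160:250],.048,.07)
# cluster fences
m=(W[175:285,160:250,2]>.048)&(W[175:285,160:250,2]<.07)
n,l=cv2.connectedComponents(m.astype(np.uint8))
for i in range(1,n):
    w=W[175:285,160:250][l==i]
    if len(w)>8: print(len(w),w.mean(0),cv2.minAreaRect((w[:,:2]*1000).astype(np.float32)))
s=W[175:285,160:250,2]; print(np.histogram(s[~np.isnan(s)],bins=np.arange(-.005,.08,.005)))
E
```

```text
plate 1587 ((671.9465942382812, -176.2574462890625), (130.5851287841797, 61.05341339111328), 5.646738529205322) 0.0166616599695939
seat 1754 ((531.6507568359375, 239.82797241210938), (141.68313598632812, 69.74188232421875), 16.10483741760254) 0.04069801296483466
fences 411 ((533.7725830078125, 267.98773193359375), (60.32227325439453, 156.6166229248047), 83.84700012207031) 0.054692716463506263
164 [0.59681256 0.25283856 0.05464722] ((597.2078247070312, 253.97865295410156), (16.381103515625, 44.47336196899414), 16.04620933532715)
125 [0.56357356 0.28263246 0.05434117] ((563.9791259765625, 283.38653564453125), (32.22980499267578, 16.25051498413086), 14.46544075012207)
122 [0.46973941 0.25582824 0.0545097 ] ((469.76593017578125, 256.281005859375), (32.113136291503906, 16.02939224243164), 14.880992889404297)
(array([1872, 3362,  326, 1749,  274,   28,   29,   39,  601, 1122,   50,
        222,  175,    2,    0,    0]), array([-0.005,  0.   ,  0.005,  0.01 ,  0.015,  0.02 ,  0.025,  0.03 ,
        0.035,  0.04 ,  0.045,  0.05 ,  0.055,  0.06 ,  0.065,  0.07 ,
        0.075]))
```

View pics/crop1.png

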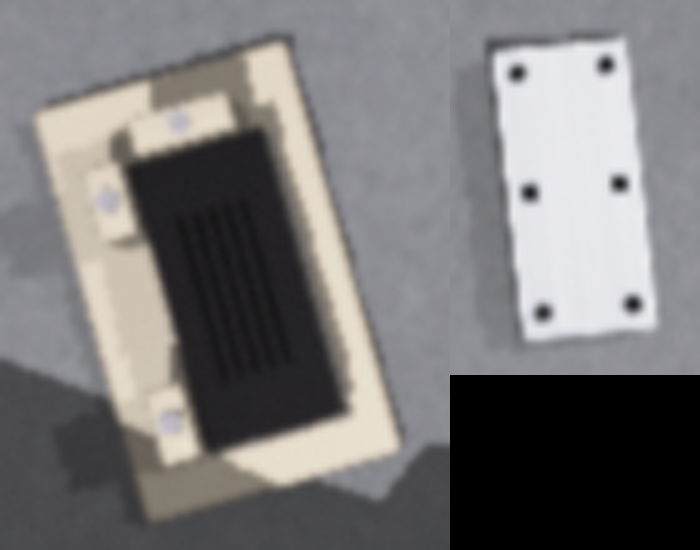

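The crop confirms the pale jig, with its short fence at the top and the two-block long fence on the left, and the six-hole plate. From the depth data:
- **Seat:** (0.527, 0.234), yaw 16.0°.
- **Plate:** (0.672, -0.176), yaw 5.6°.

```bash
cat >> h.py <<'E'
def to(p,yaw_deg):
    """shift (units) and turn so TCP reaches p with the jaws across a part of the given yaw"""
    s=readout.get_state(); M=att(s['tool_rot'])
    d=M.T@(np.array(p)-s['ee_pos'])/.04
    z=M[:,2]; a=np.degrees(np.arctan2(z[1],z[0]))
    dy=(yaw_deg+90-a+90)%180-90       # wanted world turn
    sg=np.sign(M[2,0])                # tool x down -> -1
    print('t %.2f'%s['t'],'ee',s['ee_pos'].round(4),'jaw',round(a-90,2),'shift',d.round(2),'turn',round(sg*dy/5,2),'q',s['joint_positions'].round(2),'F',s['force'].round(1),'gap',round(s['finger_gap'],4))
E
python3 -c "
from h import *
print(att(readout.get_state()['tool_rot']).round(3)); to([.672,-.176,.168],5.6)"
```

```text
[[-0.001 -0.912  0.411]
 [-0.001  0.411  0.912]
 [-1.     0.    -0.002]]
t 0.10 ee [0.267  0.592  0.1675] jaw -24.28 shift [  0.   -17.13 -13.34] turn -5.98 q [ 0.97  0.25  1.56 -0.    1.34 -0.17] F [ 0.3 -1.   0.1] gap 0.0942
```

{"op": "servo_tool", "data": {"commands": [[0, -17.1, -13.3, -6], [0, -17.1, -13.3, -6], [0, -17.1, -13.3, -6], [0, -17.1, -13.3, -6], [0, -17.1, -13.3, -6], [0, -17.1, -13.3, -6], [0, -17.1, -13.3, -6], [0, -17.1, -13.3, -6], [0, -17.1, -13.3, -6], [0, -17.1, -13.3, -6], [0, -17.1, -13.3, -6], [0, -17.1, -13.3, -6]], "fingers": 94}}

```text
t: 1.3
ee_pos: [0.5456, 0.0645, 0.1682]
tool_rot: [1.038, 1.57, 2.708]
force: [0.6, 0.3, -1.3]
finger_gap: 0.0939
```

```bash
python3 -c "
from h import *
to([.672,-.176,.168],5.6)"
```

```text
t 1.30 ee [0.5456 0.0645 0.1682] jaw 5.7 shift [ 0.   -2.55 -6.3 ] turn 0.02 q [-0.09  0.01  1.82  0.    1.32 -1.76] F [ 0.6  0.3 -1.3] gap 0.0939
```

{"op": "servo_tool", "data": {"commands": [[0, -2.5, -6.3, 0], [0, -2.5, -6.3, 0], [0, -2.5, -6.3, 0], [0, -2.5, -6.3, 0], [0, -2.5, -6.3, 0], [0, -2.5, -6.3, 0], [0, -2.5, -6.3, 0], [0, -2.5, -6.3, 0], [0, -2.5, -6.3, 0]]}}

```text
t: 2.2
ee_pos: [0.6693, -0.1729, 0.1682]
tool_rot: [0.792, 1.57, 2.464]
force: [-0.1, 0.2, -0.5]
finger_gap: 0.0939
```

```bash
python3 - <<'E'
from h import *
f=grab('wrist');W=cloud(f);save('w1.png',f['img'])
m=((W[...,2]>.008)&(W[...,2]<.026)&(np.hypot(W[...,0]-.672,W[...,1]+.176)<.09)).astype(np.uint8)
m=cv2.morphologyEx(m,cv2.MORPH_OPEN,np.ones((3,3)))
w=W[m>0];r=cv2.minAreaRect((w[:,:2]*1000).astype(np.float32));print(len(w),r,np.median(w[:,2]))
to([.672,-.176,.168],5.6)
E
```

```text
9113 ((671.9432373046875, -175.6356964111328), (130.20306396484375, 60.059478759765625), 5.516845703125) 0.01703317699484591
t 2.25 ee [ 0.6694 -0.1728  0.1684] jaw 5.81 shift [ 0.01 -0.06 -0.09] turn 0.04 q [-0.42  0.34  1.44  0.    1.36 -2.09] F [-0.   0.1 -0.3] gap 0.0934
```

View pics/w1.png

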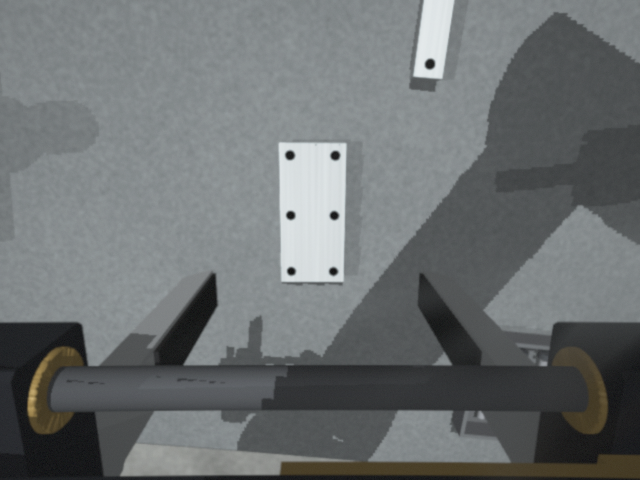

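The wrist view shows the six-hole plate at (312,212), centred between the fingers, and it agrees with the top view. Next I descend and grip.

{"op": "servo_tool", "data": {"commands": [[0, -0.06, -0.08, 0], [1, -0.06, -0.08, 0], [2, -0.06, -0.08, 0], [3, -0.06, -0.08, 0], [3.5, -0.06, -0.08, 0], [3.9, -0.06, -0.08, 0], [4.05, -0.06, -0.08, 0], [4.05, -0.06, -0.08, 0], [4.05, -0.06, -0.08, 0]]}}

```text
t: 3.15
ee_pos: [0.6738, -0.1776, 0.0082]
tool_rot: [-2.083, 1.568, -0.412]
force: [0.1, -0.2, 0.6]
finger_gap: 0.0936
```

{"op": "servo_tool", "data": {"commands": [[0, 0, 0, 0], [0, 0, 0, 0], [0, 0, 0, 0], [0, 0, 0, 0], [0, 0, 0, 0], [0, 0, 0, 0], [0, 0, 0, 0], [0, 0, 0, 0], [0, 0, 0, 0], [0, 0, 0, 0]], "fingers": 50}}

```text
t: 4.15
ee_pos: [0.6726, -0.1773, 0.0065]
tool_rot: [1.266, 1.571, 2.936]
force: [-0.2, -0.2, -0.3]
finger_gap: 0.05
```

The gap went to 50 mm on a 60 mm plate, so I'm checking with a picture.

```bash
python3 - <<'E'
from h import *
f=grab('wrist');save('w2.png',f['img'])
to([.6719,-.1756,.0065],5.5)
g=grab('top');W=cloud(g)[100:230,350:450];m=(W[...,2]>.011)&(W[...,2]<.023);w=W[m]
print(len(w),cv2.minAreaRect((w[:,:2]*1000).astype(np.float32)))
E
```

```text
t 4.20 ee [ 0.6726 -0.1772  0.0065] jaw 5.72 shift [-0.    0.01  0.04] turn 0.04 q [-0.42  0.52  1.52 -0.    1.1  -2.09] F [-0.3  0.2 -0.3] gap 0.05
11 ((629.7940673828125, -110.07429504394531), (3.1541554927825928, 198.06114196777344), 70.8213882446289)
```

View pics/w2.png

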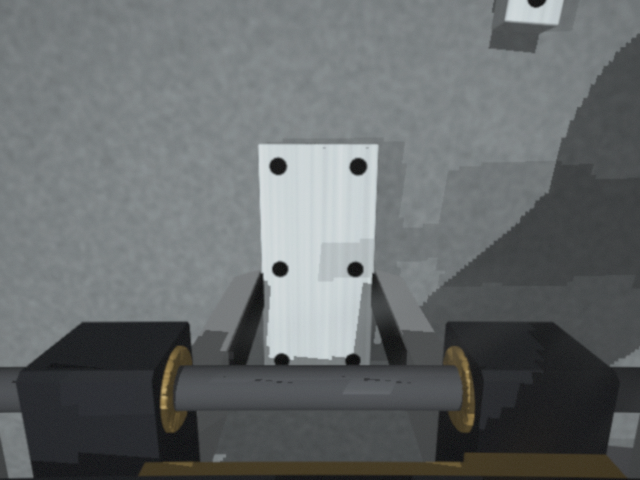

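The picture shows the plate between the fingers (edges at columns 262 and 377), which contradicts the readout of exactly 50 mm. I'll check with depth before lifting.

```bash
python3 - <<'E'
from h import *
s=readout.get_state();f=grab('wrist');W=cloud(f)
M=att(s['tool_rot']);L=(W-s['ee_pos'])@M*1000
for v in (200,262,274,290,310,330):
    print(v,[(u,*L[v,u].round(0)) for u in (225,240,250,258,264,270,280,320,360,368,374,380,390,400)])
E
```

```text
200 [(225, np.float64(6.0), np.float64(35.0), np.float64(-50.0)), (240, np.float64(6.0), np.float64(35.0), np.float64(-41.0)), (250, np.float64(5.0), np.float64(35.0), np.float64(-36.0)), (258, np.float64(6.0), np.float64(35.0), np.float64(-31.0)), (264, np.float64(-10.0), np.float64(37.0), np.float64(-26.0)), (270, np.float64(-11.0), np.float64(37.0), np.float64(-23.0)), (280, np.float64(-10.0), np.float64(37.0), np.float64(-18.0)), (320, np.float64(-11.0), np.float64(37.0), np.float64(3.0)), (360, np.float64(-11.0), np.float64(37.0), np.float64(23.0)), (368, np.float64(-10.0), np.float64(37.0), np.float64(27.0)), (374, np.float64(-11.0), np.float64(37.0), np.float64(30.0)), (380, np.float64(7.0), np.float64(34.0), np.float64(36.0)), (390, np.float64(5.0), np.float64(35.0), np.float64(41.0)), (400, np.float64(6.0), np.float64(35.0), np.float64(47.0))]
262 [(225, np.float64(6.0), np.float64(-1.0), np.float64(-52.0)), (240, np.float64(5.0), np.float64(-1.0), np.float64(-43.0)), (250, np.float64(6.0), np.float64(-1.0), np.float64(-37.0)), (258, np.float64(6.0), np.float64(-1.0), np.flo
[... 3423 characters left out ...]
at64(-24.0)), (258, np.float64(6.0), np.float64(-44.0), np.float64(-34.0)), (264, np.float64(-10.0), np.float64(-35.0), np.float64(-28.0)), (270, np.float64(-11.0), np.float64(-35.0), np.float64(-25.0)), (280, np.float64(-10.0), np.float64(-35.0), np.float64(-19.0)), (320, np.float64(-11.0), np.float64(-35.0), np.float64(3.0)), (360, np.float64(-10.0), np.float64(-36.0), np.float64(25.0)), (368, np.float64(-10.0), np.float64(-35.0), np.float64(29.0)), (374, np.float64(5.0), np.float64(-43.0), np.float64(35.0)), (380, np.float64(-68.0), np.float64(-6.0), np.float64(26.0)), (390, np.float64(-89.0), np.float64(5.0), np.float64(26.0)), (400, np.float64(-97.0), np.float64(9.0), np.float64(28.0))]
```

{"op": "servo_tool", "data": {"commands": [[0, 0, 0, 0], [0, 0, 0, 0], [0, 0, 0, 0], [0, 0, 0, 0]], "fingers": 40}}

```text
t: 4.7
ee_pos: [0.6726, -0.1773, 0.0065]
tool_rot: [2.021, 1.571, -2.592]
force: [0.4, 0.2, -0.5]
finger_gap: 0.0399
```

Depth puts the finger ends about 40 mm above the stated TCP, and the fingers closed to 40 mm without contact, so they are above the plate. I'll confirm where the tips really are with the scene camera.

```bash
python3 - <<'E'
from h import *
s=readout.get_state();print(s['ee_pos'],s['joint_positions'].round(4),s['finger_gap'])
f=grab('scene');W=cloud(f);L=(W-s['ee_pos'])@att(s['tool_rot'])*1000
save('s2.png',cv2.resize(f['img'][200:400,180:400],None,fx=3,fy=3))
m=(np.abs(L[...,1])<25)&(np.abs(L[...,2])<60)&(L[...,0]<-14)&(L[...,0]>-120)
for a in range(-120,-10,8):
    k=m&(L[...,0]>=a)&(L[...,0]<a+8)
    if k.any(): q=L[k];print(a,k.sum(),q[:,1].min().round(),q[:,1].max().round(),np.sort(q[:,2])[::max(1,len(q)//8)].round())
w=grab('wrist');W=cloud(w);L=(W-s['ee_pos'])@att(s['tool_rot'])*1000
k=(np.abs(L[...,1])<25)&(L[...,0]<-14);print('wrist tip x',np.sort(L[k][:,0])[-20:].round(0))
E
```

```text
[ 0.67255616 -0.17725105  0.00647994] [-0.4203  0.5182  1.5186 -0.      1.1049 -2.0909] 0.03988477638465246
-120 1 -4.0 -4.0 [22.]
-112 5 -1.0 4.0 [20. 21. 21. 21. 22.]
-104 8 -11.0 4.0 [20. 22. 22. 22. 23. 25. 25. 26.]
-96 8 -10.0 11.0 [20. 21. 21. 21. 27. 27. 28. 29.]
-88 14 -9.0 -4.0 [-28. -23.  20.  20.  20.  20.  22.  22.  24.  25.  25.  27.  27.  31.]
-80 22 -10.0 3.0 [-33. -31. -28. -26. -24.  20.  21.  22.  26.  28.  30.]
-72 20 -11.0 3.0 [-33. -29. -27. -25. -22.  20.  20.  20.  24.  28.]
-64 21 -10.0 5.0 [-33. -32. -30. -25.  20.  20.  21.  23.  25.  27.  31.]
-56 23 -10.0 10.0 [-33. -31. -29. -27. -26. -23.  20.  20.  21.  25.  28.  32.]
-48 23 -10.0 5.0 [-33. -29. -25. -24. -22.  20.  20.  22.  24.  27.  29.  32.]
-40 5 -9.0 6.0 [-23.  20.  20.  21.  22.]
-16 4 -15.0 17.0 [-14. -12.   8.  23.]
wrist tip x [-39. -38. -38. -38. -38. -38. -38. -38. -38. -38. -38. -38. -38. -38.
 -38. -38. -38. -37. -37. -37.]
```

View pics/s2.png

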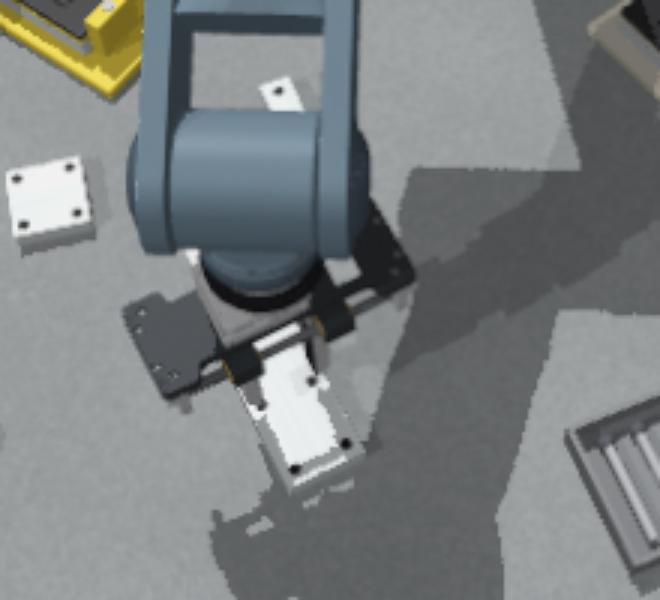

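Both cameras agree that the real fingertips end about 38 mm behind the stated TCP, so every height must be 38 mm lower than the text implies. I'll open, descend that extra amount and watch the force.

{"op": "servo_tool", "data": {"commands": [[0, 0, 0, 0], [0, 0, 0, 0], [0, 0, 0, 0], [0, 0, 0, 0], [0, 0, 0, 0], [0, 0, 0.04, 0], [0.3, 0, 0.04, 0], [0.6, 0, 0.04, 0], [0.7, 0, 0.04, 0], [0.7, 0, 0.04, 0]], "fingers": 94}}

```text
t: 5.8
ee_pos: [0.6711, -0.1751, -0.0235]
tool_rot: [1.055, 1.568, 2.725]
force: [-0.4, -0.3, -0.6]
finger_gap: 0.0939
```

{"op": "servo_tool", "data": {"commands": [[0.1, 0, 0, 0], [0.2, 0, 0, 0], [0.25, 0, 0, 0], [0.25, 0, 0, 0]]}}

```text
t: 6.2
ee_pos: [0.6722, -0.1756, -0.0319]
tool_rot: [1.056, 1.57, 2.726]
force: [0.3, 0.3, 0.6]
finger_gap: 0.0941
```

{"op": "servo_tool", "data": {"commands": [[0, 0, 0, 0], [0, 0, 0, 0], [0, 0, 0, 0], [0, 0, 0, 0], [0, 0, 0, 0], [0, 0, 0, 0], [0, 0, 0, 0], [0, 0, 0, 0]], "fingers": 50}}

```text
t: 7.0
ee_pos: [0.6725, -0.1759, -0.0314]
tool_rot: [-2.605, 1.57, -0.934]
force: [-0.7, -0.4, -0.3]
finger_gap: 0.0597
```

Gripped at 59.7 mm. Lift.

{"op": "servo_tool", "data": {"commands": [[-0.5, 0, 0, 0], [-1.5, 0, 0, 0], [-2.5, 0, 0, 0], [-3.5, 0, 0, 0], [-4, 0, 0, 0], [-4, 0, 0, 0], [-4, 0, 0, 0]]}}

```text
t: 7.7
ee_pos: [0.6718, -0.1752, 0.128]
tool_rot: [0.907, 1.57, 2.578]
force: [-0.3, -0.1, -4.9]
finger_gap: 0.0593
```

```bash
python3 - <<'E'
from h import *
s=readout.get_state();f=grab('wrist');W=cloud(f);L=(W-s['ee_pos'])@att(s['tool_rot'])*1000
m=(f['img'].min(-1)>170)&(np.abs(L[...,0]+10)<15)&(np.abs(L[...,2])<45)
q=L[m];print(m.sum(),np.median(q[:,0]),cv2.minAreaRect(q[:,1:].astype(np.float32)),q.min(0),q.max(0))
# slope of plate
A=np.c_[q[:,1:],np.ones(len(q))];print('tilt',np.linalg.lstsq(A,q[:,0],rcond=None)[0])
y=np.radians(16);e=np.array([np.cos(y),np.sin(y)]);n=np.array([-e[1],e[0]])
c=np.array([.5272,.2336])-.014*e-.012*n
print(c);to([*c,.129],16)
E
```

```text
return _methods._mean(a, axis=axis, dtype=dtype,
  ret = ret.dtype.type(ret / rcount)
Traceback (most recent call last):
ValueError: zero-size array to reduction operation minimum which has no identity
```

```bash
cat > p.py <<'E'
from h import *
def plate():
    s=readout.get_state();f=grab('wrist');W=cloud(f);L=(W-s['ee_pos'])@att(s['tool_rot'])*1000
    m=(f['img'].min(-1)>150)&(np.abs(L[...,0]+48)<10)&(np.abs(L[...,2])<45)&(np.abs(L[...,1])<80)
    q=L[m];A=np.c_[q[:,1:],np.ones(len(q))]
    print(m.sum(),np.median(q[:,0]),cv2.minAreaRect(q[:,1:].astype(np.float32)),q.min(0).round(1),q.max(0).round(1),'tilt',np.linalg.lstsq(A,q[:,0],rcond=None)[0].round(3))
    return f
y=np.radians(16);e=np.array([np.cos(y),np.sin(y)]);n=np.array([-e[1],e[0]])
def seat(a,b): return np.array([.5272,.2336])+a*e/1000+b*n/1000
E
python3 - <<'E'
from p import *
plate();to([*seat(-14,-12),.128],16)
E
```

```text
27243 -48.353902089365775 ((16.682533264160156, 0.7243175506591797), (97.42928314208984, 60.92027282714844), 0.4244675040245056) [-50.9 -31.8 -29.8] [-40.5  65.6  31.2] tilt [ 0.0000e+00 -1.0000e-03 -4.8358e+01]
t 7.80 ee [ 0.6707 -0.1748  0.1257] jaw 5.72 shift [-0.02  2.84 10.16] turn -2.06 q [-0.42  0.38  1.47  0.    1.3  -2.09] F [ 0.2  0.1 -3. ] gap 0.0596
```

The plate is held level and centred (far edge at 65.6 mm, zero tilt). Carry it to just off the seat.

{"op": "servo_tool", "data": {"commands": [[0, 0.7, 2.5, -0.5], [0, 1.4, 5, -1], [0, 2.1, 7.6, -1.5], [0, 2.84, 10.16, -2], [0, 2.84, 10.16, -2], [0, 2.84, 10.16, -2.06], [0, 2.84, 10.16, -2.06], [0, 2.84, 10.16, -2.06], [0, 2.84, 10.16, -2.06], [0, 2.84, 10.16, -2.06], [0, 2.84, 10.16, -2.06], [0, 2.84, 10.16, -2.06]]}}

```text
t: 9.0
ee_pos: [0.5187, 0.2164, 0.1275]
tool_rot: [1.656, 1.569, -2.778]
force: [-0.0, -0.2, -3.9]
finger_gap: 0.0594
```

```bash
python3 - <<'E'
from p import *
f=plate();save('w3.png',f['img'])
W=cloud(f)
near=np.hypot(W[...,0]-.527,W[...,1]-.234)<.14
m=(near&(W[...,2]>.049)&(W[...,2]<.062)).astype(np.uint8)
k,l=cv2.connectedComponents(m)
for i in range(1,k):
    w=W[l==i]
    if len(w)>100: print(len(w),w.mean(0),cv2.minAreaRect((w[:,:2]*1000).astype(np.float32)))
to([*seat(-14,-12),.0095],16)
E
```

```text
6027 -48.41045774711453 ((18.01810073852539, 7.570976257324219), (70.30231475830078, 93.85245513916016), 88.08161163330078) [-50.6 -28.7 -27.9] [-38.4  65.3  43.1] tilt [ 0.0000e+00  4.0000e-03 -4.8483e+01]
525 [0.46735146 0.26058397 0.05502111] ((467.867919921875, 260.84906005859375), (32.621036529541016, 8.608439445495605), 15.499106407165527)
t 9.05 ee [0.519  0.2163 0.1278] jaw 15.93 shift [2.96 0.03 0.06] turn -0.01 q [ 0.19  0.08  1.82 -0.    1.24 -1.66] F [ 1.5 -0.7 -4.5] gap 0.0599
```

View pics/w3.png

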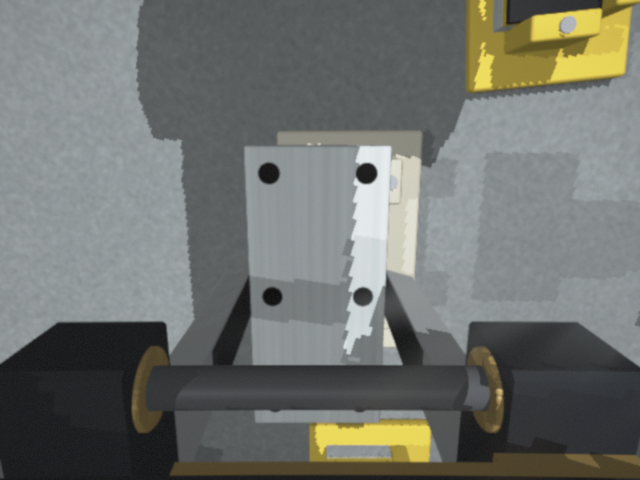

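The plate hangs parallel over the pale jig. The rear fence block shows at (398,180), to the right of the plate and clear of it. Lower, checking force.

{"op": "servo_tool", "data": {"commands": [[0.8, 0.03, 0.05, 0], [1.7, 0.03, 0.05, 0], [2.3, 0.03, 0.05, 0], [2.7, 0.03, 0.05, 0], [2.85, 0.03, 0.05, 0], [2.92, 0.03, 0.05, 0], [2.92, 0.03, 0.05, 0], [2.92, 0.03, 0.05, 0]]}}

```text
t: 9.85
ee_pos: [0.5184, 0.2192, 0.013]
tool_rot: [-1.666, 1.568, 0.185]
force: [-0.5, 0.4, -3.2]
finger_gap: 0.0596
```

{"op": "servo_tool", "data": {"commands": [[0.03, 0, 0, 0], [0.06, 0, 0, 0], [0.06, 0, 0, 0]]}}

```text
t: 10.15
ee_pos: [0.5172, 0.2191, 0.0094]
tool_rot: [-1.579, 1.571, 0.272]
force: [-0.0, 0.0, -3.2]
finger_gap: 0.0597
```

```bash
python3 - <<'E'
from p import *
to([*seat(-1,-12),.0085],16);to([*seat(-1,-1),.0085],16)
E
```

```text
t 10.15 ee [0.5172 0.2191 0.0094] jaw 16.03 shift [ 0.02 -0.32 -0.02] turn 0.01 q [ 0.2   0.24  1.88  0.    1.02 -1.65] F [-0.   0.  -3.2] gap 0.0597
t 10.15 ee [0.5172 0.2191 0.0094] jaw 16.03 shift [ 0.02 -0.32  0.25] turn 0.01 q [ 0.2   0.24  1.88  0.    1.02 -1.65] F [-0.   0.  -3.2] gap 0.0597
```

{"op": "servo_tool", "data": {"commands": [[0.02, 0, 0, 0], [0.03, 0, 0, 0], [0.03, 0, 0, 0]]}}

```text
t: 10.45
ee_pos: [0.5173, 0.2191, 0.0086]
tool_rot: [-2.683, 1.571, -0.832]
force: [-1.9, -0.5, 1.3]
finger_gap: 0.0592
```

{"op": "servo_tool", "data": {"commands": [[0, 0, 0.08, 0], [0, 0, 0.15, 0], [0, 0, 0.22, 0], [0, 0, 0.25, 0], [0, 0, 0.27, 0], [0, 0, 0.27, 0]]}}

```text
t: 11.05
ee_pos: [0.5148, 0.2295, 0.0086]
tool_rot: [-1.769, 1.569, 0.081]
force: [1.1, -1.7, 3.4]
finger_gap: 0.0597
```

{"op": "servo_tool", "data": {"commands": [[0, -0.08, 0, 0], [0, -0.16, 0, 0], [0, -0.24, 0, 0], [0, -0.29, 0, 0], [0, -0.31, 0, 0], [0, -0.31, 0, 0]]}}

```text
t: 11.65
ee_pos: [0.5244, 0.2324, 0.0086]
tool_rot: [1.619, 1.566, -2.813]
force: [-6.5, -5.0, 11.7]
finger_gap: 0.0598
```

```bash
python3 - <<'E'
from p import *
f=plate();W=cloud(f)
to([*seat(0,0),.0085],16)
g=grab('top');W=cloud(g);S=np.array([.5272,.2336])
a=(W[...,:2]-S)@np.c_[e,n]*1000
for nm,c in (('short',(70,0)),('longA',(45,38)),('longB',(-50,38))):
    m=(np.abs(a[...,0]-c[0])<30)&(np.abs(a[...,1]-c[1])<30)&(W[...,2]>.049)&(W[...,2]<.062);q=a[m]
    print(nm,m.sum(),q.min(0).round(1) if m.any() else '',q.max(0).round(1) if m.any() else '')
save('t2.png',np.hstack([cv2.resize(g['img'][170:290,150:260],(550,600),interpolation=cv2.INTER_CUBIC)]))
E
```

```text
24875 -48.353857691115394 ((0.2287445068359375, 7.080310821533203), (128.7270050048828, 71.7120361328125), 0.012811877764761448) [-58.  -64.1 -28.8] [-38.4  64.6  42.9] tilt [ 5.0000e-03 -4.0000e-03 -4.8469e+01]
t 11.70 ee [0.5244 0.2323 0.0086] jaw 16.07 shift [ 0.   -0.08  0.01] turn 0.01 q [ 0.22  0.27  1.85 -0.    1.03 -1.63] F [-7.3 -4.  10.2] gap 0.0596
short 39 [ 53.1 -29.9] [ 80.4 -15.6]
longA 0  
longB 0
```

View pics/t2.png

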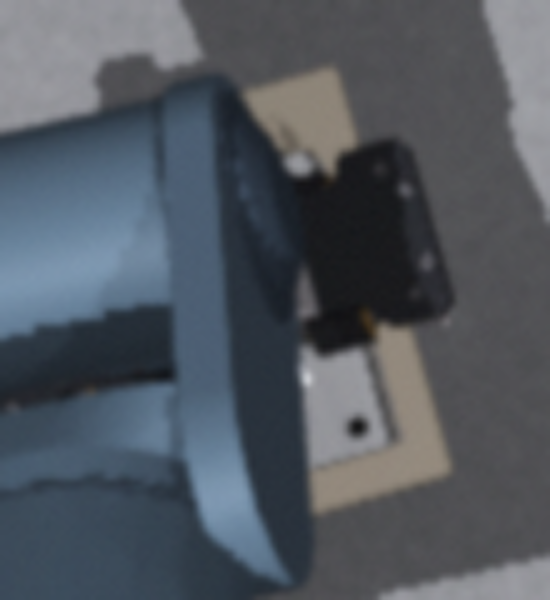

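The top view is blocked by the arm. The plate's visible corner at (395,440) sits square on the stack, and about 8 N opposes motion along x, consistent with the plate meeting the short fence. Release, lift and measure.

{"op": "servo_tool", "data": {"commands": [[0, 0, 0, 0], [0, 0, 0, 0], [0, 0, 0, 0], [0, 0, 0, 0], [0, 0, 0, 0]], "fingers": 80}}

```text
t: 12.25
ee_pos: [0.526, 0.2329, 0.0079]
tool_rot: [0.866, 1.57, 2.716]
force: [-0.2, -0.0, -0.3]
finger_gap: 0.0801
```

{"op": "servo_tool", "data": {"commands": [[-0.5, 0, 0, 0], [-1.2, 0, 0, 0], [-2.2, 0, 0, 0], [-3.2, 0, 0, 0], [-4, 0, 0, 0], [-4, 0, 0, 0], [-4, 0, 0, 0]]}}

```text
t: 12.95
ee_pos: [0.5263, 0.2329, 0.1684]
tool_rot: [-1.571, 1.57, 0.28]
force: [0.0, -0.3, -0.9]
finger_gap: 0.0797
```

```bash
python3 - <<'E'
from p import *
to([*seat(0,0),.0085],16)
f=grab('wrist');save('w4.png',f['img']);W=cloud(f)
a=np.dstack([(W[...,:2]-[.5272,.2336])@np.c_[e,n]*1000,W[...,2]*1000])
m=(np.abs(a[...,0])<100)&(np.abs(a[...,1])<70)&(a[...,2]>48)&(a[...,2]<64)
q=a[m];print(len(q),q.min(0),q.max(0),np.percentile(q[:,2],[5,50,95]))
A=np.c_[q[:,:2],np.ones(len(q))]
b=m&(f['img'].astype(int).max(-1)-f['img'].astype(int).min(-1)<14)
k,l,st,c=cv2.connectedComponentsWithStats(cv2.morphologyEx(b.astype(np.uint8),cv2.MORPH_OPEN,np.ones((3,3))))
for i in range(1,k):
    if st[i,4]>150: w=a[l==i];print(st[i],w.mean(0).round(1),cv2.minAreaRect(w[:,:2].astype(np.float32)))
E
```

```text
t 12.95 ee [0.5263 0.2329 0.1684] jaw 16.02 shift [ 4.   -0.02  0.01] turn 0.0 q [ 0.22  0.07  1.75  0.    1.32 -1.63] F [ 0.  -0.3 -0.9] gap 0.0797
13813 [-67.93251706 -29.01445427  48.14050802] [80.69579231 47.31958349 60.10768001] [54.44490868 56.84472942 58.14050933]
[  280   137    77   175 11637] [-5.   0.9 56.9] ((6.31402587890625, 1.6571788787841797), (148.64266967773438, 61.34074020385742), 0.1615365743637085)
[358 154  15  14 165] [-49.7  38.7  56.2] ((-49.748897552490234, 38.83649444580078), (10.177395820617676, 11.269978523254395), 1.1615397930145264)
```

View pics/w4.png

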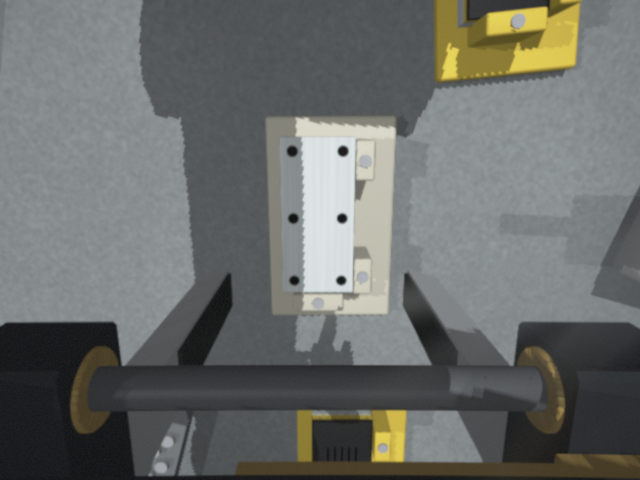

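The wrist view shows the plate lying flat and square on the stack, from (281,137) to (355,292). It is up against the short fence block at (320,300) and alongside both long-fence blocks at (365,160) and (362,277). Gaps are about 2 mm or less, and the gripper is clear. Handing in.

```bash
python3 -c "
from h import *
print(ticket.hand_in(),readout.get_state()['t'])"
```

```text
the job is handed in; nothing more can be done
the job is handed in; nothing more can be done
```

The six-hole end plate now lies flat on the stack in the pale jig, slid up to both fences and released. I handed the job in at about 13 s.

**Last checks:**
- **Height:** the plate's top is level at about 57 mm, against 56 mm expected.
- **Squareness:** it is square to the fences within about 0.5°.
- **Gaps:** I estimate about 2–3 mm at the short fence and no more than 2 mm at the long fence. This is from a single wrist picture at roughly 1 mm per pixel, and I did not measure the gaps separately.
- **Gripper:** it is open and about 160 mm above the plate, with no load. I saw at most about 12 N at the end of a move; force was not logged during moves.
- **Bystanders:** the square plate and clamp bar were never touched.

**What disagreed:**
- **Finger length:** the real fingertips end about 38 mm short of the stated TCP. My first close went through empty air above the plate, with no contact. Depth from two cameras confirmed the offset, and the second grip held at 59.7 mm after I lowered by that amount.
- **Final slide:** it stopped about 3 mm short of my estimated seat position, with about 8 N opposing along x. I took that as the plate touching the short fence, but the top camera's view was blocked by the arm, so that is not directly confirmed.

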